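# Send the loaded tube carrier down the gravity rail

## Task

Take the roller carrier that holds the two sample tubes by its handle, set it gently over the sloped rail near the rail's upper end so that its rollers sit on the rod, and only then let go, so that it rolls down by itself until it rests against the stop. Do not push or carry it down the rail, and leave the empty carrier where it stands.

Things in the scene. Friction and masses are not known exactly. Their poses are not given: they have to be found in the camera images.
- loaded_carrier_centre (a point): Saddle-shaped roller carrier with two violet-capped tubes outside its side plates; 90 (x) x 56 (y, running direction) x 134 mm tall, 0.3 kg. Point: its middle, 67 mm above its feet, z up. Grey upright handle on top, 10 mm thick (x), 26 long (y), 9 to 67 mm above the point: grip across x, fingertips at least 25 mm above the point (caps reach 18). Seated: 21 mm above the rod's top.
- empty_carrier_centre (a point): The same carrier frame with no tubes: leave it. Point: its middle, 67 mm above its feet. Frame of both: two side plates, 36 mm apart inside, straddle the 12 mm rod from above (12 mm spare each side) and reach 67 mm below the point; under the bridge two V-grooved black rollers, one behind the other along y, centre it on the rod when released.
- rail_loading_point (a point): Where to hang the carrier: on top of the fixed sloped steel rod, 12 mm thick, 300 long, on two narrow grey posts; 65 mm from its upper end (small black cap), 120 mm above the bench. z square to rod, y downhill along it, x level across. Slope 8 degrees. Held level, the carrier touches with its middle 24 mm above this point. Once released it rolls off at once and takes 1 to 3 s to the stop.
- rail_home_point (a point): On top of the rod, 185 mm downhill of the loading point: the carrier's middle rests over this point (21 mm above, square to the rod) when it leans on the stop, an upright grey plate 64 mm wide with two rubber pads at the rail's low end. Axes as at the loading point.

How it is judged (in metres and radians):
On the way:
1. the loaded carrier is set over the rod on the upper part of the rail, still in the gripper (y of loaded_carrier_centre in the frame of rail_loading_point between -0.055 and 0.07 m and x of loaded_carrier_centre in the frame of rail_loading_point between -0.016 and 0.016 m and z of loaded_carrier_centre in the frame of rail_loading_point between 0.01 and 0.034 m and angle between the y axis of loaded_carrier_centre and the y axis of rail_loading_point, either way round below 0.35 rad and contact force between the fingers and loaded_carrier above 0.3 N), for 0.05 s.
At the end, for the whole second after the job is handed in: The loaded carrier hangs on the rod by its rollers, upright (within 20 degrees), its middle within 15 mm of the home point along the rail and 12 mm across it, at rest against the stop and released; the empty carrier has not been moved (y of loaded_carrier_centre in the frame of rail_home_point between -0.015 and 0.015 m and x of loaded_carrier_centre in the frame of rail_home_point between -0.012 and 0.012 m and z of loaded_carrier_centre in the frame of rail_home_point between 0.01 and 0.032 m and angle between the y axis of loaded_carrier_centre and the y axis of rail_home_point, either way round below 0.2 rad and angle between loaded_carrier_centre's own z axis and vertical below 0.35 rad and linear speed of loaded_carrier below 0.02 m/s); the robot touches nothing.
It fails at once if the loaded carrier is touched by the robot on the lower half of the rail (it must roll by itself) (y of loaded_carrier_centre in the frame of rail_loading_point above 0.11 m and z of loaded_carrier_centre in the frame of rail_loading_point below 0.034 m and horizontal distance between loaded_carrier_centre and rail_home_point below 0.12 m and contact force between the arm and loaded_carrier above 0.3 N).
It fails at once if the loaded carrier is held on the lower half of the rail (it must roll by itself) (y of loaded_carrier_centre in the frame of rail_loading_point above 0.11 m and z of loaded_carrier_centre in the frame of rail_loading_point below 0.034 m and horizontal distance between loaded_carrier_centre and rail_home_point below 0.12 m and contact force between the fingers and loaded_carrier above 0.3 N).
It fails at once if the empty carrier is moved by more than 30 mm (distance of empty_carrier_centre from where it was at the start of the episode above 0.03 m).
It also fails if it takes over 38 s, if anything falls off the work surface, if the arm or the gripper's body presses on something with over 40 N, if the wrist force passes 120 N, or if a joint passes its speed limit or range.

## Robot

A 6-joint arm with a two-finger parallel gripper is mounted at the origin on a cart in front of the work surface, level with it; the furniture and walls round the work are solid. World frame = base frame: x ahead of the robot, y to its left, z up, the work surface at z = 0. Lengths are in m, angles in degrees, forces in N, time in s.
With the tool pointing down it reaches from about 0.35 to 0.875 m from the base axis. Payload 4.2 kg.
Tool frame: the origin (TCP) lies on the centre line of the jaws, within the pads' length; the fingertips stand 19 mm ahead of it and the grasp point (between the pads) is the TCP; x points along the fingers, y is the direction in which the jaws open and shut, and the axes are right-handed (so a half turn about x gives the same grasp; the last joint's range is limited). The gripper opens to 87 mm and grips with 3 to 60 N. Pads are 19 mm wide; open, the fingers measure 117 mm over their backs; the gripper's body (75 mm by 190 mm) begins 51 mm behind the grasp point.
Start: joints at [-51.646, 22.042, 0.453, 0, -68.411, -14.817], TCP at [0.25, -0.573, 0.242] pointing down, gripper open.
Joint ranges: [-179.83, 179.83], [-69.29, 118.12], [-61.27, 80.66], [-181.25, 117.63], [-171.15, -9.14], [-177.46, 177.46]. Speed limits (degrees/s): [159.86, 159.86, 180, 180, 180, 180].

## Interface

Orientations are given as a 3x3 rotation matrix whose columns are the frame's x, y, z axes.
In Python, from station import * gives the robot as it stands.
- The arm moves only by the shell command python3 -m creep 'ROWS'. ROWS is JSON, a list of rows, each a list of 5 numbers: the opening, from 0 (shut) to 1 (fully open), then the shift along the world's x, y, z in mm, then the turn about the world's z in rad. In form: [[jaw, x, y, z, turn], ...]. A call has exactly 8 rows; each row is the pose to reach, as a shift and turn from the pose measured when the call began; what a row does not reach only later rows make up. A row lasts 1/10 s, in which the tool goes at most 50 mm and 8.59 degrees, less where a joint would pass 70% of its speed; a pose out of reach is approached as far as the arm can. A call with a gripper value outside its range is refused whole. The fingers move at their own pace and stop on an object; the grip force is fixed at half the most. Time passes only in rows, so rows that repeat a pose let the fingers close, or fill a call up. It gives the time, the measured TCP pose, the force and the opening at its end, in the units of the state.
- sense(): the state, without advancing time (a new reading comes with each control period).
- capture(name): name is "scene" or "side" or "wrist"; returns a dict with "image" (384x512x3 uint8, blue, green, red), "z_map" (384x512 float32, m along the optical axis (not along the pixel's ray), 0 where there is no reading), "mtx" (3x3 intrinsics, pixels), "eye" and "attitude" of the camera in the world. Camera axes: x right, y up, looking along -z (the intrinsics and any distortion apply to the point x, -y, -z); pixel columns grow to the right and rows downward; lengths in m; the calibration is good to about 2 mm. A picture is of the moment at which its call begins.
- finish_job(): hands the job in, once; it reports no verdict.
Trained networks look in a picture, given as the dict that the camera call returned (one of the last four; its "shot" number tells which), for a name from the list of things; names that differ only in an ending like _2 or _b are one class to them, and where a whole thing is asked for, a point or a joint stands for the part that bears it (a point fixed in the world has none). Each returns a list of dicts, best first, with "confidence" (0 to 1); they miss things now and then, are a little off and sometimes report something else, mostly with a low value. They report only what shows in the picture. A call takes as long as a camera call.
- look_for(picture, thing): "box" ([left, top, right, bottom] in pixels, round what is visible of it).
- mark_of(picture, thing): "centre" ([column, row] in pixels: a listed point, or the origin of a listed thing).
The state is a dict: "time_s": time; "joints": joint angles; "joint_velocities": joint speeds; "effort": joint torques, N m; "tcp_pos": TCP position; "ee_rot": TCP orientation; "wrist_force": force on the tool from outside, world axes, zero at the start; "moment": the same for the moment, N m; "gripper_width": opening from 0.0 (shut) to 1.0 (fully open).
Only numpy, scipy, OpenCV 4.12 (cv2) and the standard library are available. Lean on these libraries where they do the work, as an engineer would, in place of code of your own. Each camera call takes 0.05 s, during which the arm holds its last target.

## Working session

There is one attempt and no reset: what is moved stays moved. The work goes in short steps, Python scripts to look and compute and a shell command to move; the robot and the scene stay as the last step left them, time stands still between calls to the robot, and variables do not carry over. Pictures are saved under pics/ and viewed, and the job is handed in when it is done.

```bash
mkdir -p pics; ls
cat > h.py <<'E'
import numpy as np, cv2
from station import *
def world(p,u,v,z=None):
    M=p["mtx"]; 
    if z is None: z=p["z_map"][int(round(v)),int(round(u))]
    x=(u-M[0][2])/M[0][0]*z; y=(v-M[1][2])/M[1][1]*z
    return np.array(p["attitude"])@np.array([x,-y,-z])+np.array(p["eye"])
def cloud(p):
    M=np.array(p["mtx"]); z=p["z_map"]; v,u=np.mgrid[:z.shape[0],:z.shape[1]]
    c=np.stack([(u-M[0,2])/M[0,0]*z,-(v-M[1,2])/M[1,1]*z,-z],-1)
    w=c@np.array(p["attitude"]).T+np.array(p["eye"]); w[z==0]=np.nan
    return w
E
python3 - <<'E'
from h import *
for n in ["scene","side"]:
    p=capture(n); im=p["image"].copy(); print(n,[k for k in p],p["eye"])
    for t in ["loaded_carrier_centre","empty_carrier_centre","rail_loading_point","rail_home_point"]:
        for r in mark_of(p,t)[:2]:
            u,v=r["centre"]; print(t,r, np.round(world(p,u,v),4))
            cv2.circle(im,(int(u),int(v)),3,(0,255,255),-1); cv2.putText(im,t[:8],(int(u)+4,int(v)),0,.4,(0,0,255),1)
    cv2.imwrite(f"pics/{n}1.png",im); np.savez(f"{n}1.npz",w=cloud(p),im=p["image"])
    print(np.array(p["mtx"]).round(1).tolist(),np.array(p["attitude"]).round(3).tolist())
print(sense())
E
```

```text
pics
scene ['image', 'z_map', 'mtx', 'eye', 'attitude', 'shot'] [0.00292552 0.6737946  0.58631496]
loaded_carrier_centre {'centre': [267.9, 192.7], 'confidence': 0.67} [ 0.4641 -0.1771  0.0741]
empty_carrier_centre {'centre': [299.3, 163.5], 'confidence': 0.7} [ 0.4711 -0.3832  0.073 ]
rail_home_point {'centre': [170.8, 258.9], 'confidence': 0.58} [0.4817 0.1811 0.0934]
[[428.6, 0.0, 255.2], [0.0, 428.6, 193.8], [0.0, 0.0, 1.0]] [[-0.867, 0.222, -0.447], [-0.498, -0.414, 0.762], [-0.016, 0.883, 0.47]]
side ['image', 'z_map', 'mtx', 'eye', 'attitude', 'shot'] [0.30515639 0.99829689 0.7031901 ]
loaded_carrier_centre {'centre': [257.6, 192.7], 'confidence': 0.86} [ 0.4635 -0.0586  0.1253]
empty_carrier_centre {'centre': [269.4, 160.5], 'confidence': 0.62} [ 0.4701 -0.3795  0.0764]
rail_loading_point {'centre': [256.5, 208.1], 'confidence': 0.65} [0.4577 0.0022 0.1128]
rail_home_point {'centre': [233.4, 259.1], 'confidence': 0.91} [0.4825 0.1943 0.0893]
[[449.2, 0.0, 257.6], [0.0, 449.2, 192.1], [0.0, 0.0, 1.0]] [[-0.99, 0.06, -0.13], [-0.143, -0.471, 0.871], [-0.009, 0.88, 0.475]]
{'time_s': 0.5, 'joints': array([-5.16458756e+01,  2.20433986e+01,  4.48984119e-01, -1.74505396e-03,
       -6.84120733e+01, -1.48148280e+01]), 'joint_velocities': array([-0.02990727, -0.03727956,  0.09242563,  0.05008969,  0.01952019,
       -0.06405297]), 'effort': array([ 3.33625912e-04, -3.90075481e+01,  1.87445569e+01,  4.22068030e+00,
        1.50109688e-02, -4.29703368e-05]), 'tcp_pos': array([ 0.24959388, -0.57294038,  0.24150249]), 'ee_rot': array([[-4.80545183e-05, -3.99367663e-01,  9.16790853e-01],
       [ 1.06369489e-04,  9.16790846e-01,  3.99367666e-01],
       [-9.99999993e-01,  1.16709995e-04, -1.57540833e-06]]), 'wrist_force': array([0.5305781 , 0.30890488, 0.35312788]), 'moment': array([-0.01384165,  0.06175746, -0.04756873]), 'gripper_width': 0.9999836712511676}
```

View pics/scene1.png

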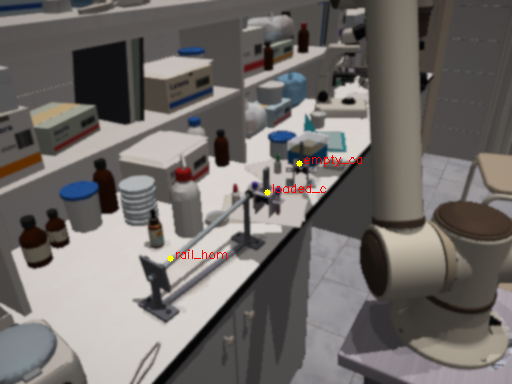

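View pics/side1.png

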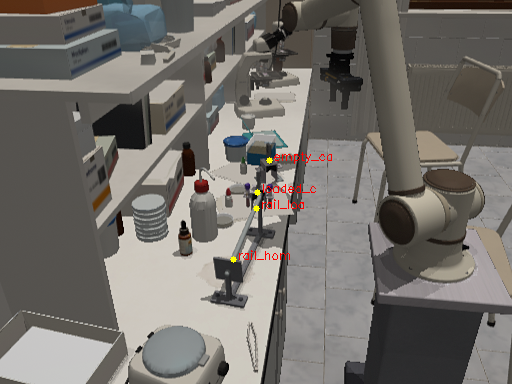

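The scene view shows the rail running from the stop (~160,270) up to the black cap (~250,195). The loaded carrier is just behind it at (268,193), and the empty one is at (300,163). In the side view the post hides the loaded carrier. Next I'll zoom in and fit the geometry.

Run:
```python
import numpy as np, cv2
d=np.load("scene1.npz"); e=np.load("side1.npz")
a=cv2.resize(d["im"][130:320,130:340],None,fx=3.6,fy=3.1,interpolation=cv2.INTER_CUBIC)
cv2.imwrite("pics/z_scene.png",a[:600,:800])
b=cv2.resize(e["im"][130:310,190:310],None,fx=3.3,fy=3.3,interpolation=cv2.INTER_CUBIC)
cv2.imwrite("pics/z_side.png",b)
for n,q in(("scene",d),("side",e)):
    w=q["w"]; 
    m=(w[...,2]>0.08)&(w[...,2]<.16)&(w[...,0]>.40)&(w[...,0]<.55)&(w[...,1]>-.5)&(w[...,1]<.25)
    P=w[m]
    for y in np.arange(-.46,.25,.02):
        s=P[abs(P[:,1]-y)<.01]
        if len(s): print(n,round(y,2),len(s),np.median(s,0).round(3),s[:,0].min().round(3),s[:,0].max().round(3),s[:,2].max().round(3))
```

```text
scene -0.4 28 [ 0.467 -0.393  0.115] 0.464 0.481 0.137
scene -0.38 49 [ 0.469 -0.388  0.115] 0.463 0.474 0.135
scene -0.2 97 [ 0.475 -0.196  0.095] 0.435 0.519 0.137
scene -0.18 108 [ 0.478 -0.185  0.102] 0.441 0.517 0.135
scene -0.06 133 [ 0.451 -0.058  0.117] 0.443 0.463 0.137
scene -0.04 59 [ 0.454 -0.046  0.12 ] 0.449 0.461 0.127
scene -0.02 39 [ 0.456 -0.022  0.122] 0.452 0.464 0.125
scene 0.0 41 [ 0.458 -0.     0.118] 0.454 0.468 0.122
scene 0.02 44 [0.46  0.02  0.115] 0.456 0.468 0.121
scene 0.04 45 [0.463 0.04  0.113] 0.459 0.469 0.117
scene 0.06 47 [0.465 0.06  0.11 ] 0.461 0.473 0.114
scene 0.08 47 [0.467 0.08  0.107] 0.464 0.474 0.11
scene 0.1 49 [0.47  0.1   0.104] 0.466 0.475 0.11
scene 0.12 53 [0.473 0.119 0.101] 0.468 0.481 0.105
scene 0.14 57 [0.475 0.14  0.098] 0.47 0.482 0.102
scene 0.16 60 [0.477 0.161 0.095] 0.472 0.485 0.1
scene 0.18 60 [0.479 0.181 0.093] 0.475 0.486 0.096
scene 0.2 33 [0.48  0.195 0.09 ] 0.478 0.49 0.095
scene 0.22 379 [0.485 0.226 0.101] 0.455 0.519 0.119
scene 0.24 58 [0.471 0.231 0.106] 0.455 0.492 0.118
side -0.4 28 [ 0.481 -0.398  0.113] 0
[... 302 characters left out ...]
 [ 0.46  -0.019  0.118] 0.455 0.467 0.124
side 0.0 24 [0.462 0.001 0.116] 0.457 0.469 0.121
side 0.02 25 [0.465 0.021 0.112] 0.459 0.471 0.115
side 0.04 24 [0.467 0.041 0.11 ] 0.462 0.474 0.114
side 0.06 28 [0.469 0.059 0.107] 0.464 0.477 0.111
side 0.08 27 [0.471 0.08  0.105] 0.466 0.478 0.109
side 0.1 28 [0.473 0.1   0.102] 0.468 0.48 0.106
side 0.12 28 [0.475 0.118 0.099] 0.471 0.482 0.104
side 0.14 35 [0.478 0.14  0.096] 0.473 0.486 0.102
side 0.16 29 [0.479 0.161 0.094] 0.475 0.486 0.098
side 0.18 36 [0.482 0.179 0.091] 0.478 0.49 0.095
side 0.2 8 [0.486 0.192 0.09 ] 0.481 0.489 0.092
side 0.22 199 [0.502 0.228 0.095] 0.459 0.521 0.116
side 0.24 177 [0.476 0.232 0.103] 0.458 0.513 0.116
```

```bash
sleep 0
```

```text
(no output)
```

View pics/z_scene.png

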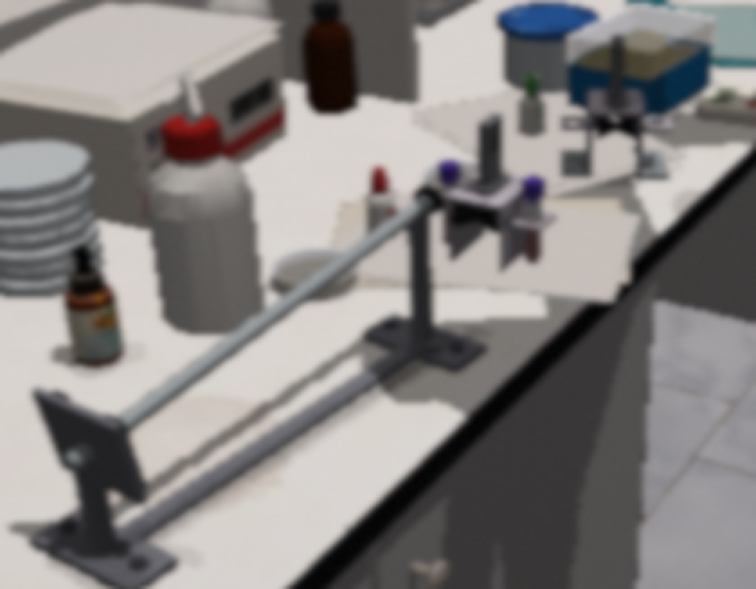

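View pics/z_side.png

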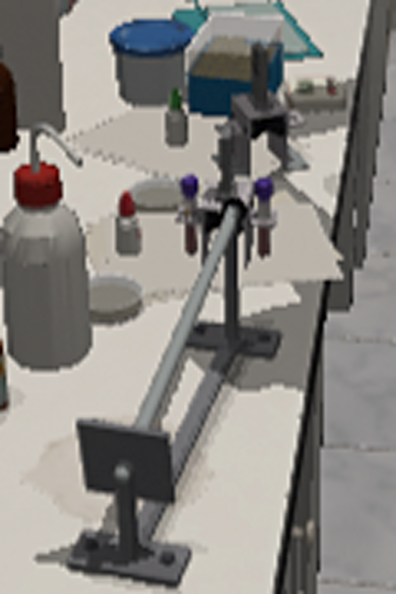

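```bash
cat > fit.py <<'E'
import numpy as np
from scipy.optimize import least_squares
d=np.load("scene1.npz"); e=np.load("side1.npz")
for nm,ws in (("scene",[d]),("side",[e]),("both",[d,e])):
    P=np.vstack([q["w"].reshape(-1,3) for q in ws])
    m=(P[:,1]>-.03)&(P[:,1]<.185)&(P[:,2]>.075)&(P[:,2]<.14)&(P[:,0]>.43)&(P[:,0]<.51); R=P[m]
    def f(p):
        o=np.array([p[0],.07,p[1]]); a=np.array([p[2],1,p[3]]); a/=np.linalg.norm(a)
        return np.linalg.norm(np.cross(R-o,a),axis=1)-.006
    s=least_squares(f,[.47,.10,.115,-.14],loss="soft_l1",f_scale=.001)
    p=s.x; print(nm,p.round(4),"yaw(deg)",np.degrees(np.arctan(p[2])).round(2),"slope",np.degrees(np.arctan(p[3]/np.hypot(1,p[2]))).round(2),np.abs(s.fun).mean())
    o=np.array([p[0],.07,p[1]]); a=np.array([p[2],1,p[3]]); a/=np.linalg.norm(a)
    n=np.cross([1,0,0],a); n=np.array([0,0,1])-a*a[2]; n/=np.linalg.norm(n)
    t=(.120-(o+.006*n)[2])/a[2]; L=o+.006*n+t*a
    print(" load pt",L.round(4)," home",(L+.185*a).round(4), "upper end", (L-.065*a).round(4))
    for c,(x0,y0) in {"loaded":(.478,-.19),"empty":(.47,-.39)}.items():
        k=(abs(P[:,0]-x0)<.03)&(abs(P[:,1]-y0)<.03)&(P[:,2]>.100)&(P[:,2]<.14); H=P[k]
        print(c,len(H),H.mean(0).round(4),H.min(0).round(4),H.max(0).round(4))
        if len(H)<20: continue
        # fit box 10x26 side: distance to rectangle boundary
        def g(q):
            cs,sn=np.cos(q[2]),np.sin(q[2]); x=H[:,0]-q[0]; y=H[:,1]-q[1]
            lx=np.abs(cs*x+sn*y)-.005; ly=np.abs(-sn*x+cs*y)-.013
            out=np.hypot(np.maximum(lx,0),np.maximum(ly,0))+np.minimum(np.maximum(lx,ly),0)
            top=np.abs(H[:,2]-.134)
            return np.where(np.abs(out)<top,out,top)
        b=min((least_squares(g,[H[:,0].mean()+.003,H[:,1].mean()-.005,y],loss="soft_l1",f_scale=.001) for y in np.radians([-30,-20,-10,0,10,20,30])),key=lambda s:s.cost)
        print("  box",b.x[:2].round(4),np.degrees(b.x[2]).round(1),b.cost, np.abs(b.fun).mean().round(4))
E
python3 fit.py
```

```text
scene [ 0.4701  0.1044  0.1168 -0.1427] yaw(deg) 6.66 slope -8.07 0.0007983928973901623
 load pt [0.4623 0.003  0.12  ]  home [0.4836 0.185  0.094 ] upper end [ 0.4548 -0.0609  0.1291]
loaded 99 [ 0.4766 -0.19    0.1202] [ 0.4724 -0.207   0.1009] [ 0.4843 -0.1801  0.1367]
  box [ 0.4794 -0.196 ] 1.9 4.1030493312654695e-05 0.0009
empty 56 [ 0.4691 -0.3902  0.121 ] [ 0.4634 -0.4056  0.1001] [ 0.4813 -0.384   0.1369]
  box [ 0.4736 -0.3987] 28.5 3.2564175747544185e-05 0.0011
side [ 0.472   0.1015  0.1146 -0.1391] yaw(deg) 6.54 slope -7.87 0.0009604582990972659
 load pt [ 0.4617 -0.0196  0.12  ]  home [0.4826 0.1624 0.0947] upper end [ 0.4544 -0.0836  0.1289]
loaded 51 [ 0.481  -0.1841  0.1164] [ 0.4764 -0.2049  0.1004] [ 0.4866 -0.1751  0.132 ]
  box [ 0.4819 -0.1927] -1.3 3.8750345242299e-05 0.0013
empty 48 [ 0.476  -0.3897  0.1165] [ 0.4685 -0.4067  0.1002] [ 0.4851 -0.3789  0.1308]
  box [ 0.4764 -0.3946] 20.1 4.053929375494365e-05 0.0014
both [ 0.4704  0.1038  0.1166 -0.144 ] yaw(deg) 6.65 slope -8.14 0.0012510541772301972
 load pt [ 0.4622 -0.0005  0.12  ]  home [0.4834 0.1814 0.0938] upper end [ 0.4547 -0.0644  0.1292]
loaded 150 [ 0.4781 -0.188   0.1189] [ 0.4724 -0.207   0.1004] [ 0.4866 -0.1751  0.1367]
  box [ 0.4798 -0.1941] -0.7 0.00012596234175789886 0.0014
empty 104 [ 0.4723 -0.39    0.1189] [ 0.4634 -0.4067  0.1001] [ 0.4851 -0.3789  0.1369]
  box [ 0.4756 -0.3958] 29.4 0.0001177398141050989 0.0018
```

```bash
python3 - <<'E'
import numpy as np
P=np.vstack([np.load(f)["w"].reshape(-1,3) for f in("scene1.npz","side1.npz")])
for zl in(.14,.2,.25,.3,.35,.4,.5):
  for y0 in np.arange(-.5,.3,.1):
    k=(P[:,1]>y0)&(P[:,1]<y0+.1)&(P[:,2]>zl)&(P[:,0]>.3)&(P[:,0]<.9)
    if k.sum()>3: print(zl,round(y0,1),k.sum(),P[k][:,0].min().round(3),np.percentile(P[k][:,0],5).round(3))
E
python3 -m creep '[[1,25,45,0,0.14],[1,55,90,0,0.29],[1,85,135,0,0.43],[1,110,180,0,0.58],[1,135,220,0,0.72],[1,160,262,0,0.87],[1,185,304,0,1.01],[1,205,340,0,1.1]]'
```

```text
0.14 -0.5 7182 0.302 0.371
0.14 -0.4 2401 0.3 0.316
0.14 -0.3 2892 0.582 0.586
0.14 -0.2 5265 0.581 0.586
0.14 -0.1 9758 0.578 0.588
0.14 -0.0 6746 0.556 0.584
0.14 0.1 9184 0.581 0.585
0.14 0.2 14236 0.581 0.585
0.2 -0.5 6211 0.302 0.368
0.2 -0.4 2298 0.3 0.316
0.2 -0.3 2892 0.582 0.586
0.2 -0.2 5265 0.581 0.586
0.2 -0.1 9232 0.578 0.587
0.2 -0.0 6707 0.556 0.584
0.2 0.1 9184 0.581 0.585
0.2 0.2 14236 0.581 0.585
0.25 -0.5 5809 0.302 0.367
0.25 -0.4 2070 0.3 0.314
0.25 -0.3 2623 0.582 0.585
0.25 -0.2 4879 0.581 0.585
0.25 -0.1 8577 0.581 0.586
0.25 -0.0 5717 0.581 0.584
0.25 0.1 8260 0.581 0.584
0.25 0.2 13454 0.581 0.585
0.3 -0.5 4909 0.302 0.362
0.3 -0.4 1730 0.3 0.312
0.3 -0.3 1919 0.582 0.584
0.3 -0.2 3545 0.581 0.584
0.3 -0.1 7175 0.581 0.585
0.3 -0.0 4017 0.581 0.584
0.3 0.1 6516 0.581 0.584
0.3 0.2 11816 0.581 0.584
0.35 -0.5 3916 0.302 0.355
0.35 -0.4 1491 0.3 0.31
0.35 -0.3 1277 0.582 0.584
0.35 -0.2 2410 0.581 0.583
0.35 -0.1 4631 0.581 0.584
0.35 -0.0 3283 0.581 0.583
0.35 0.1 5649 0.581 0.584
0.35 0.2 10424 0.581 0.584
0.4 -0.5 2730 0.302 0.347
0.4 -0.4 1094 0.3 0.308
0.4 -0.3 682 0.582 0.583
0.4 -0.2 2072 0.581 0.583
0.4 -0.1 2674 0.581 0.583
0.4 -0.0 3283 0.581 0.583
0.4 0.1 5649 0.581 0.584
0.4 0.2 9192 0.581 0.584
0.5 -0.5 1364 0.302 0.345
0.5 -0.4 836 0.3 0.306
0.5 -0.3 371 0.582 0.583
0.5 -0.2 1677 0.581 0.583
0.5 -0.1 970 0.581 0.583
0.5 -0.0 2634 0.581 0.583
0.5 0.1 4787 0.581 0.584
0.5 0.2 7427 0.581 0.584
time_s: 1.3
tcp_pos: [0.4555, -0.231, 0.242]
ee_rot: [[0.001, -0.998, 0.055], [-0.0, 0.055, 0.998], [-1.0, -0.001, -0.0]]
wrist_force: [-0.6, -1.0, -0.1]
gripper_width: 1.002
```

Run:
```python
from h import *
P=np.vstack([np.load(f)["w"].reshape(-1,3) for f in("scene1.npz","side1.npz")])
for y0 in(-.3,-.25,-.2,-.15,-.1,-.05,0,.05):
    k=(P[:,1]>y0)&(P[:,1]<y0+.05)&(P[:,2]>.15)&(P[:,0]>.5)
    Q=P[k]; print(y0,[(z,Q[abs(Q[:,2]-z)<.025][:,0].min().round(3)) for z in(.2,.25,.3,.35,.4,.45,.5,.55,.6) if (abs(Q[:,2]-z)<.025).any()])
for n in["wrist","scene"]:
    p=capture(n); im=p["image"].copy(); print(p["eye"],np.array(p["attitude"]).round(3).tolist())
    for t in ["loaded_carrier_centre","empty_carrier_centre","rail_loading_point"]:
        for r in mark_of(p,t)[:2]:
            u,v=r["centre"]; print(t,r,np.round(world(p,u,v),4)); cv2.circle(im,(int(u),int(v)),3,(0,255,255),-1)
    cv2.imwrite(f"pics/{n}2.png",im); np.savez(f"{n}2.npz",w=cloud(p),im=p["image"])
```

```text
-0.3 [(0.25, np.float64(0.7)), (0.3, np.float64(0.729)), (0.35, np.float64(0.725)), (0.4, np.float64(0.927)), (0.45, np.float64(0.668)), (0.5, np.float64(0.582))]
-0.25 [(0.25, np.float64(0.7)), (0.3, np.float64(0.728)), (0.35, np.float64(0.727)), (0.45, np.float64(0.668)), (0.5, np.float64(0.582)), (0.6, np.float64(0.646))]
-0.2 [(0.25, np.float64(0.7)), (0.3, np.float64(0.728)), (0.35, np.float64(0.722)), (0.45, np.float64(0.668)), (0.5, np.float64(0.581)), (0.55, np.float64(0.644)), (0.6, np.float64(0.644))]
-0.15 [(0.25, np.float64(0.7)), (0.3, np.float64(0.728)), (0.35, np.float64(0.72)), (0.45, np.float64(0.668)), (0.5, np.float64(0.581)), (0.55, np.float64(0.67)), (0.6, np.float64(0.666))]
-0.1 [(0.25, np.float64(0.7)), (0.3, np.float64(0.739)), (0.35, np.float64(0.741)), (0.4, np.float64(0.741)), (0.45, np.float64(0.667)), (0.5, np.float64(0.581)), (0.6, np.float64(0.773))]
-0.05 [(0.2, np.float64(0.578)), (0.25, np.float64(0.7)), (0.3, np.float64(0.74)), (0.35, np.float64(0.739)), (0.4, np.float64(0.739)), (0.45, np.float64(0.667)), (0.5, np.float64(0.582)), (0.55, np.float6
[... 579 characters left out ...]
5], [-0.001, -0.296, 0.955]]
loaded_carrier_centre {'centre': [234.5, 205.8], 'confidence': 0.88} [ 0.4521 -0.3122  0.3839]
empty_carrier_centre {'centre': [222.8, 29.0], 'confidence': 0.76} [ 0.4745 -0.3851  0.1107]
empty_carrier_centre {'centre': [233.9, 209.0], 'confidence': 0.36} [ 0.4789 -0.2054  0.0956]
[0.00292552 0.6737946  0.58631496] [[-0.867, 0.222, -0.447], [-0.498, -0.414, 0.762], [-0.016, 0.883, 0.47]]
loaded_carrier_centre {'centre': [267.6, 191.7], 'confidence': 0.93} [ 0.4687 -0.1838  0.0728]
empty_carrier_centre {'centre': [300.4, 165.2], 'confidence': 0.71} [ 0.4654 -0.3787  0.0705]
rail_loading_point {'centre': [231.1, 206.3], 'confidence': 0.72} [ 0.4633 -0.0058  0.1204]
```

View pics/wrist2.png

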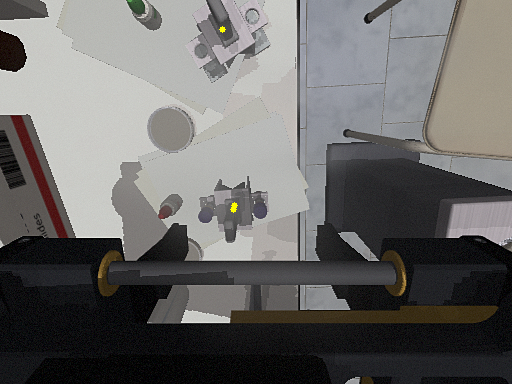

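Run:
```python
import numpy as np,cv2
d=np.load("wrist2.npz");w=d["w"]
m=(w[...,2]>.122)&(w[...,2]<.15)
n,l,s,c=cv2.connectedComponentsWithStats(m.astype(np.uint8))
for i in range(1,n):
    if s[i,4]<30: continue
    Q=w[l==i]; r=cv2.minAreaRect((Q[:,:2]*1000).astype(np.float32)); print(s[i],Q.mean(0).round(4),np.percentile(Q[:,2],[5,50,95]).round(4),r)
```

```text
[206   0  23  26 343] [ 0.4754 -0.3926  0.1311] [0.125  0.1319 0.1336] ((476.01092529296875, -395.028564453125), (10.384990692138672, 21.501455307006836), 28.466907501220703)
[224 217  12  26 249] [ 0.4822 -0.196   0.1311] [0.1245 0.1321 0.1334] ((482.6433410644531, -194.4274444580078), (10.374968528747559, 25.448945999145508), 1.7058782577514648)
```

The wrist view shows the loaded carrier at (234,208) with its handle nearly square to the jaws. The empty carrier is at (222,30), turned about 28°, and well clear. The handle is at about (0.482, -0.195).

```bash
python3 -m creep '[[1,14,18,0,0.035],[1,26,36,0,0.07],[1,26,36,0,0.07],[1,26,36,-30,0.07],[1,26,36,-60,0.07],[1,26,36,-90,0.07],[1,26,36,-90,0.07],[1,26,36,-90,0.07]]'
python3 - <<'E'
from h import *
p=capture("wrist"); cv2.imwrite("pics/wrist3.png",p["image"]); w=cloud(p)
m=(w[...,2]>.122)&(w[...,2]<.15)
n,l,s,c=cv2.connectedComponentsWithStats(m.astype(np.uint8))
for i in range(1,n):
    if s[i,4]<30: continue
    Q=w[l==i]; r=cv2.minAreaRect((Q[:,:2]*1000).astype(np.float32)); print(s[i],Q.mean(0).round(4),r)
p=capture("scene"); cv2.imwrite("pics/scene3.png",cv2.resize(p["image"][100:250,180:380],None,fx=4,fy=4))
E
```

```text
time_s: 2.5
tcp_pos: [0.4798, -0.1991, 0.1519]
ee_rot: [[-0.001, -1.0, -0.007], [-0.001, -0.007, 1.0], [-1.0, 0.001, -0.001]]
wrist_force: [0.1, 0.5, 0.7]
gripper_width: 1.001
[241 221  16  40 557] [ 0.4828 -0.1964  0.1313] ((483.154052734375, -194.47361755371094), (10.493987083435059, 25.681886672973633), 0.43387874960899353)
[165 223  24  38 407] [ 0.5267 -0.2037  0.1412] ((525.5084838867188, -200.88197326660156), (8.690027236938477, 22.884599685668945), 24.5992374420166)
[315 223  24  38 404] [ 0.4355 -0.2044  0.1413] ((436.8237609863281, -201.7144317626953), (22.82119369506836, 8.46660327911377), 66.82970428466797)
```

```bash
python3 -m creep '[[1,2,4,-12,0],[1,2,4,-25,0],[1,2,4,-36,0],[1,2,4,-36,0],[0,2,4,-36,0],[0,2,4,-36,0],[0,2,4,-36,0],[0,2,4,-36,0]]'
python3 - <<'E'
from h import *
p=capture("wrist"); cv2.imwrite("pics/wrist4.png",p["image"])
p=capture("scene"); cv2.imwrite("pics/scene4.png",cv2.resize(p["image"][100:250,180:380],None,fx=4,fy=4))
E
```

```text
time_s: 3.4
tcp_pos: [0.4832, -0.1948, 0.1177]
ee_rot: [[0.004, -1.0, -0.007], [-0.001, -0.007, 1.0], [-1.0, -0.004, -0.001]]
wrist_force: [-0.3, 0.1, 0.6]
gripper_width: 0.724
```

View pics/scene4.png

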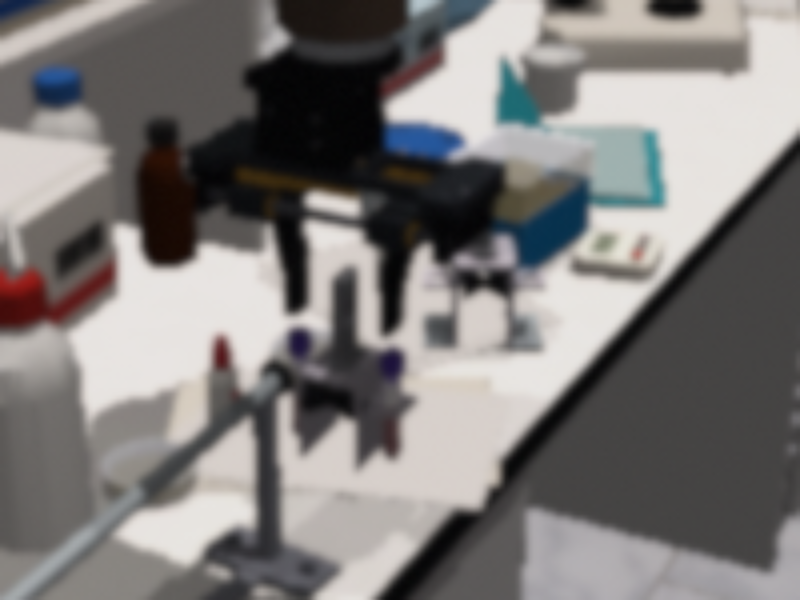

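View pics/wrist4.png

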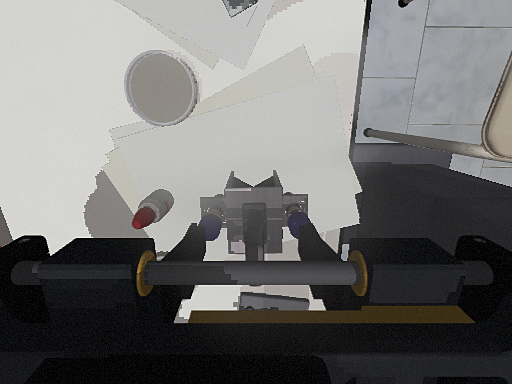

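The fingers straddle the handle, seen at (255,235) in the wrist view, and are still closing. I'll let them finish.

```bash
python3 -m creep '[[0,-1,0,-1,0],[0,-1,0,-1,0],[0,-1,0,-1,0],[0,-1,0,-1,0],[0,-1,0,-1,0],[0,-1,0,-1,0],[0,-1,0,-1,0],[0,-1,0,-1,0]]'
python3 -m creep '[[0,0,0,0,0],[0,0,0,0,0],[0,0,0,0,0],[0,0,0,0,0],[0,0,0,0,0],[0,0,0,0,0],[0,0,0,0,0],[0,0,0,0,0]]'
```

```text
time_s: 4.3
tcp_pos: [0.4819, -0.1947, 0.1164]
ee_rot: [[0.003, -1.0, -0.007], [-0.001, -0.007, 1.0], [-1.0, -0.003, -0.001]]
wrist_force: [-0.4, 1.1, -0.7]
gripper_width: 0.112
time_s: 5.1
tcp_pos: [0.4819, -0.1947, 0.1165]
ee_rot: [[0.003, -1.0, -0.007], [-0.001, -0.007, 1.0], [-1.0, -0.003, -0.001]]
wrist_force: [0.3, 0.5, 0.1]
gripper_width: 0.116
```

Gripped, with the opening at 10 mm. Now I'll lift.

```bash
python3 -m creep '[[0,0,0,10,0],[0,0,0,35,0],[0,0,0,65,0],[0,0,0,95,0],[0,0,0,125,0],[0,0,0,150,0],[0,0,0,160,0],[0,0,0,160,0]]'
python3 -m creep '[[0,-3,25,0,-0.02],[0,-6,55,0,-0.04],[0,-10,85,0,-0.06],[0,-13,115,0,-0.08],[0,-16,145,0,-0.1],[0,-19,172,0,-0.12],[0,-21,185,0,-0.123],[0,-21,185,0,-0.123]]'
python3 -m creep '[[0,0,0,0,0],[0,0,0,0,0],[0,0,0,0,0],[0,0,0,0,0],[0,0,0,0,0],[0,0,0,0,0],[0,0,0,0,0],[0,0,0,0,0]]'
python3 - <<'E'
from h import *
s=sense(); print(s["tcp_pos"],s["wrist_force"],s["gripper_width"])
for n in["scene","side","wrist"]:
    p=capture(n); im=p["image"].copy(); np.savez(f"{n}5.npz",w=cloud(p),im=im)
    for t in ["loaded_carrier_centre","rail_loading_point"]:
        for r in mark_of(p,t)[:2]:
            u,v=r["centre"]; print(n,t,r["confidence"],r["centre"],np.round(world(p,u,v),4))
    if n=="scene": im=cv2.resize(im[60:260,120:350],None,fx=3,fy=3)
    if n=="side": im=cv2.resize(im[80:280,170:330],None,fx=3,fy=3)
    cv2.imwrite(f"pics/{n}5.png",im)
E
```

```text
time_s: 5.9
tcp_pos: [0.4822, -0.1947, 0.2776]
ee_rot: [[0.006, -1.0, -0.007], [-0.001, -0.007, 1.0], [-1.0, -0.006, -0.001]]
wrist_force: [0.5, -0.5, -3.6]
gripper_width: 0.113
time_s: 6.7
tcp_pos: [0.46, -0.0085, 0.2758]
ee_rot: [[0.002, -0.994, 0.113], [-0.002, 0.113, 0.994], [-1.0, -0.002, -0.002]]
wrist_force: [0.4, -1.4, -2.8]
gripper_width: 0.113
time_s: 7.5
tcp_pos: [0.46, -0.0086, 0.2758]
ee_rot: [[0.002, -0.994, 0.114], [-0.002, 0.114, 0.994], [-1.0, -0.002, -0.002]]
wrist_force: [0.7, 0.1, -2.5]
gripper_width: 0.107
[ 0.46003731 -0.00855887  0.27579231] [ 0.73575981  0.12607738 -2.51163387] 0.10698660098971313
scene loaded_carrier_centre 0.62 [230.9, 163.4] [0.4516 0.0046 0.2299]
scene rail_loading_point 0.64 [228.7, 206.3] [ 0.5825 -0.17    0.0057]
side loaded_carrier_centre 0.73 [254.5, 169.5] [0.4606 0.0084 0.2265]
side rail_loading_point 0.63 [253.2, 210.1] [0.464  0.0176 0.1154]
wrist loaded_carrier_centre 0.61 [252.8, 219.9] [ 0.4591 -0.0206  0.2542]
wrist rail_loading_point 0.83 [248.8, 193.5] [ 0.4609 -0.0313  0.2281]
```

View pics/scene5.png

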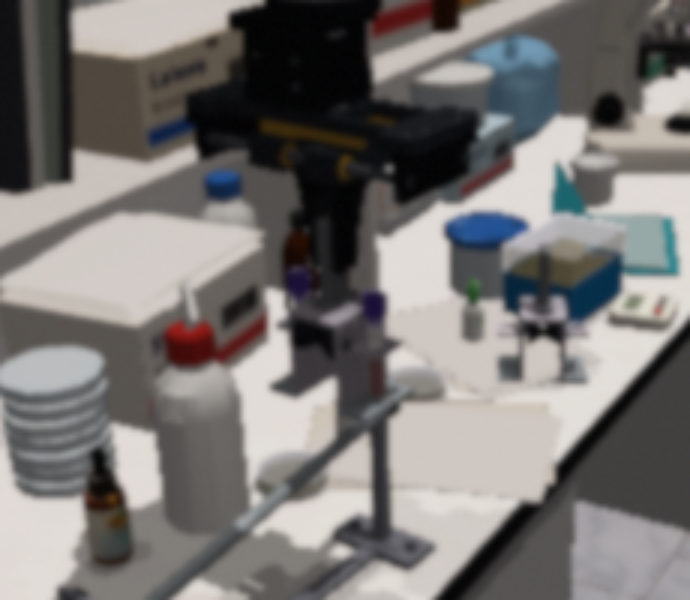

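View pics/side5.png

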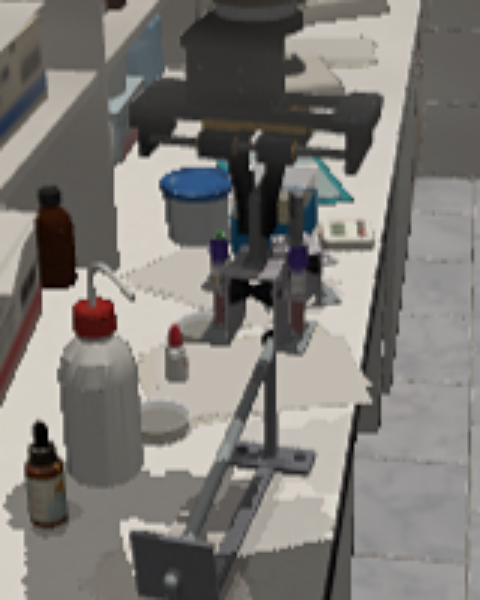

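View pics/wrist5.png

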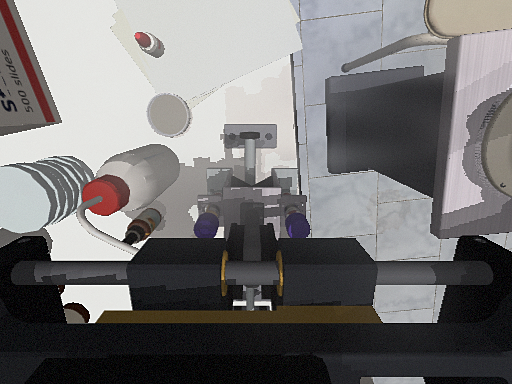

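The carrier is held upright and straight, centred above the rod. In the wrist view its caps are at columns 207 and 297 and the rod at about 250. I'll check the lateral offset from the depth data.

Run:
```python
import numpy as np,cv2
a=np.array([.1166,1,0]);a/=np.linalg.norm(a); n=np.array([a[1],-a[0],0])
o=np.array([.4704,.07,0])
for f in("scene","side","wrist"):
    d=np.load(f+"5.npz"); w=d["w"]; h=cv2.cvtColor(d["im"],cv2.COLOR_BGR2HSV)
    m=(h[...,0]>115)&(h[...,0]<145)&(h[...,1]>90)&(w[...,2]>.19)&(w[...,2]<.27)&(abs(w[...,0]-.46)<.07)&(abs(w[...,1])<.06)
    k,l,s,c=cv2.connectedComponentsWithStats(m.astype(np.uint8))
    for i in range(1,k):
        if s[i,4]>8:
            Q=w[l==i]; q=Q-o; print(f,"cap",s[i,4],Q.mean(0).round(4),"across",(q@n).mean().round(4),"minmax",(q@n).min().round(4),(q@n).max().round(4),"zmax",np.percentile(Q[:,2],97).round(4),"along",(q@a).mean().round(4))
    P=w.reshape(-1,3); P=P[np.isfinite(P[:,0])]
    q=P-o; k=(abs(q@n)<.02)&(P[:,2]>.08)&(P[:,2]<.14)
    for lo,hi in((-.065,-.045),(-.045,-.02),(-.02,.02),(.02,.06),(.06,.12)):
        kk=k&(P[:,1]>lo)&(P[:,1]<hi)
        if kk.sum()>5: print(f,"rod",lo,kk.sum(),"across",np.percentile((q[kk]@n),[5,50,95]).round(4),"z",np.percentile(P[kk][:,2],[50,97]).round(4))
    k=(abs(q@n)<.06)&(P[:,2]>.13)&(P[:,2]<.20)&(abs(P[:,1])<.05)
    if k.any(): print(f,"feet zmin",np.percentile(P[k][:,2],[1,5]).round(4),"across",(q[k]@n).min().round(4),(q[k]@n).max().round(4))
```

```text
scene cap 61 [ 0.4884 -0.0089  0.2393] across 0.027 minmax 0.0204 0.0383 zmax 0.245 along -0.0763
scene cap 48 [0.4227 0.0008 0.2382] across -0.0394 minmax -0.0458 -0.0323 zmax 0.2449 along -0.0742
scene rod -0.065 105 across [-0.0072 -0.0047  0.0029] z [0.102  0.1229]
scene rod -0.045 32 across [-0.0074 -0.0044  0.0016] z [0.1219 0.1248]
scene rod -0.02 85 across [-0.0069 -0.0042  0.0013] z [0.118  0.1228]
scene rod 0.02 90 across [-0.0068 -0.0043  0.0016] z [0.1125 0.1172]
scene rod 0.06 148 across [-0.0068 -0.0043  0.0013] z [0.1052 0.1106]
scene feet zmin [0.1603 0.1623] across -0.0505 0.0414
side cap 39 [ 0.4925 -0.0059  0.2362] across 0.0307 minmax 0.0246 0.0377 zmax 0.2413 along -0.0728
side cap 47 [0.4258 0.0015 0.2361] across -0.0363 minmax -0.0436 -0.0281 zmax 0.242 along -0.0732
side rod -0.065 51 across [-0.0037  0.0013  0.0101] z [0.1074 0.13  ]
side rod -0.045 31 across [-0.0042 -0.0003  0.005 ] z [0.1201 0.123 ]
side rod -0.02 47 across [-0.0046 -0.0005  0.0056] z [0.1154 0.1196]
side rod 0.02 47 across [-0.0045 -0.0004  0.006 ] z [0.11   0.1141]
side rod 0.06 85 across [-0.0048 -0.0006  0.0058] z [0.1032 0.1088]
side feet zmin [0.1571 0.1586] across -0.0465 0.0441
wrist cap 12 [ 0.4242 -0.0118  0.2323] across -0.0364 minmax -0.0396 -0.0332 zmax 0.2359 along -0.0866
wrist cap 294 [ 0.4276 -0.0046  0.2423] across -0.0338 minmax -0.0418 -0.0253 zmax 0.2439 along -0.0791
wrist cap 20 [ 0.4936 -0.0174  0.243 ] across 0.0331 minmax 0.0306 0.0357 zmax 0.2442 along -0.0841
wrist cap 169 [ 0.4953 -0.0096  0.2424] across 0.034 minmax 0.0257 0.0418 zmax 0.2439 along -0.0762
wrist rod -0.065 217 across [-0.0042  0.0033  0.009 ] z [0.1259 0.1329]
wrist rod -0.045 211 across [-0.0023  0.0022  0.0079] z [0.1225 0.1251]
wrist rod -0.02 86 across [-0.0024  0.0022  0.0081] z [0.1201 0.1219]
wrist feet zmin [0.1615 0.1621] across -0.0446 0.0455
```

```bash
python3 -m creep '[[0,1,0,0,0],[0,2.5,0,-5,0],[0,2.5,0,-20,0],[0,2.5,0,-35,0],[0,2.5,0,-50,0],[0,2.5,0,-60,0],[0,2.5,0,-66,0],[0,2.5,0,-66,0]]'
python3 - <<'E'
from h import *
s=sense(); print(s["tcp_pos"],s["wrist_force"])
for n in["scene","side"]:
    p=capture(n); im=p["image"].copy()
    if n=="scene": im=cv2.resize(im[90:250,160:320],None,fx=3.7,fy=3.7,interpolation=cv2.INTER_CUBIC)
    if n=="side": im=cv2.resize(im[130:280,190:320],None,fx=4,fy=4,interpolation=cv2.INTER_CUBIC)
    cv2.imwrite(f"pics/{n}6.png",im)
E
```

```text
time_s: 8.75
tcp_pos: [0.4623, -0.0086, 0.209]
ee_rot: [[0.0, -0.994, 0.113], [-0.002, 0.113, 0.994], [-1.0, -0.001, -0.002]]
wrist_force: [-0.1, 1.0, -3.0]
gripper_width: 0.114
[ 0.46226143 -0.00858647  0.20902471] [-0.14355491  1.01807819 -3.00237703]
```

View pics/side6.png

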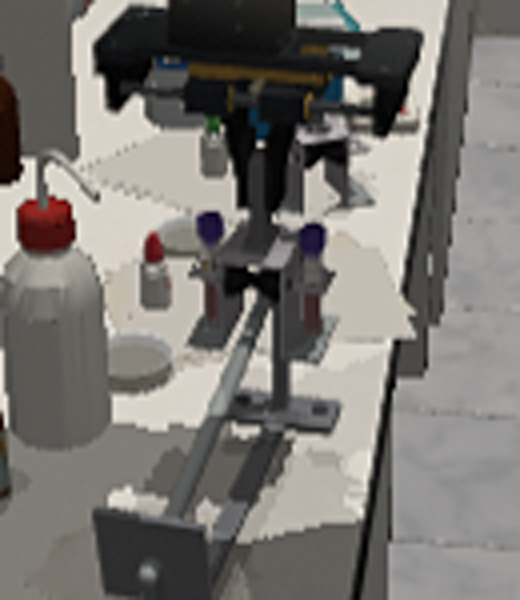

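View pics/scene6.png

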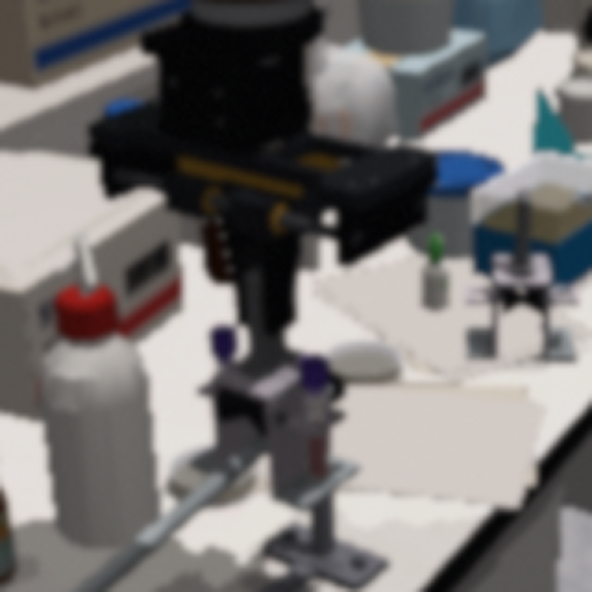

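The side plates straddle the rod, and the rollers are centred above it at (250,285) in the side view. About 14 mm remain. I'll lower slowly and watch the force.

```bash
python3 -m creep '[[0,0,0,-2,0],[0,0,0,-4,0],[0,0,0,-6,0],[0,0,0,-8,0],[0,0,0,-9,0],[0,0,0,-10,0],[0,0,0,-11,0],[0,0,0,-11,0]]'
python3 -m creep '[[0,0,0,-0.5,0],[0,0,0,-1,0],[0,0,0,-1.5,0],[0,0,0,-2,0],[0,0,0,-2,0],[0,0,0,-2,0],[0,0,0,-2,0],[0,0,0,-2,0]]'
```

```text
time_s: 9.65
tcp_pos: [0.4629, -0.0085, 0.1991]
ee_rot: [[0.003, -0.994, 0.113], [-0.002, 0.113, 0.994], [-1.0, -0.003, -0.002]]
wrist_force: [0.1, 0.9, -2.5]
gripper_width: 0.112
time_s: 10.45
tcp_pos: [0.463, -0.0085, 0.1971]
ee_rot: [[0.003, -0.994, 0.113], [-0.002, 0.113, 0.994], [-1.0, -0.003, -0.002]]
wrist_force: [-0.1, 0.4, -2.3]
gripper_width: 0.111
```

```bash
python3 -m creep '[[0,0,0,-0.5,0],[0,0,0,-1,0],[0,0,0,-1.5,0],[0,0,0,-1.5,0],[0,0,0,-1.5,0],[0,0,0,-1.5,0],[0,0,0,-1.5,0],[0,0,0,-1.5,0]]'
python3 - <<'E'
from h import *
for n in["scene","side"]:
    p=capture(n); im=p["image"].copy()
    if n=="scene": im=cv2.resize(im[90:250,160:320],None,fx=3.7,fy=3.7,interpolation=cv2.INTER_CUBIC)
    if n=="side": im=cv2.resize(im[130:280,190:320],None,fx=4,fy=4,interpolation=cv2.INTER_CUBIC)
    cv2.imwrite(f"pics/{n}7.png",im)
E
```

```text
time_s: 11.25
tcp_pos: [0.463, -0.0084, 0.1956]
ee_rot: [[0.003, -0.994, 0.113], [-0.002, 0.113, 0.994], [-1.0, -0.003, -0.002]]
wrist_force: [-0.4, -0.1, -3.2]
gripper_width: 0.115
```

View pics/scene7.png

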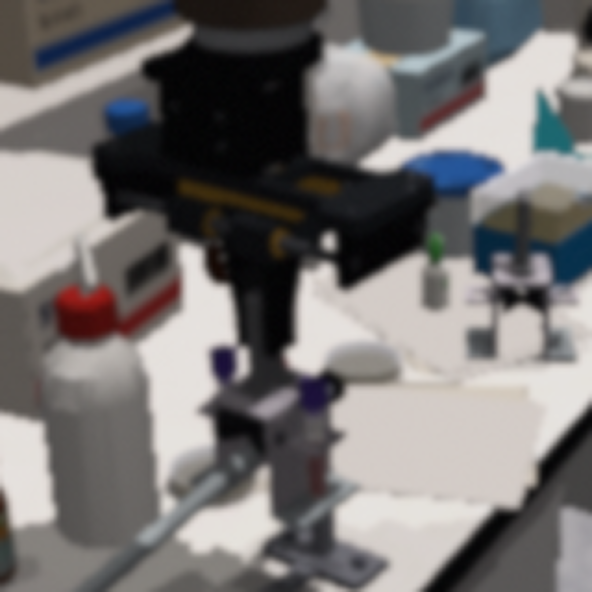

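View pics/side7.png

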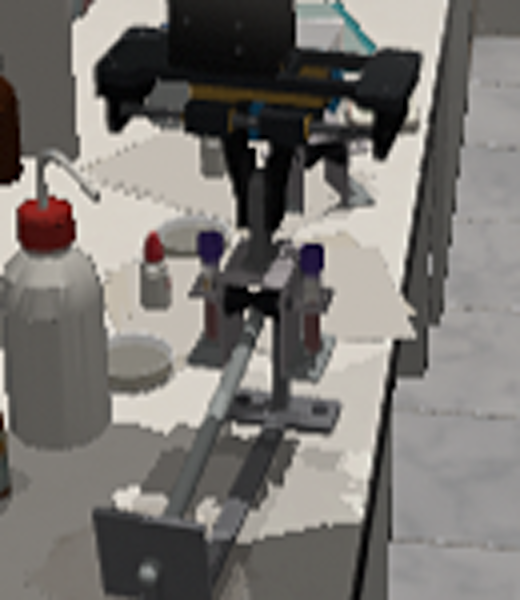

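The rod's end is nearly touching the rollers, with no contact force yet. I'll keep going down in about 1 mm steps.

```bash
python3 -m creep '[[0,0,0,-0.5,0],[0,0,0,-1,0],[0,0,0,-1,0],[0,0,0,-1,0],[0,0,0,-1,0],[0,0,0,-1,0],[0,0,0,-1,0],[0,0,0,-1,0]]'
python3 -m creep '[[0,0,0,-0.5,0],[0,0,0,-1,0],[0,0,0,-1,0],[0,0,0,-1,0],[0,0,0,-1,0],[0,0,0,-1,0],[0,0,0,-1,0],[0,0,0,-1,0]]'
```

```text
time_s: 12.15
tcp_pos: [0.463, -0.0084, 0.1946]
ee_rot: [[0.003, -0.994, 0.113], [-0.002, 0.113, 0.994], [-1.0, -0.003, -0.002]]
wrist_force: [0.1, -0.3, -3.2]
gripper_width: 0.113
time_s: 12.95
tcp_pos: [0.463, -0.0084, 0.1937]
ee_rot: [[0.003, -0.994, 0.113], [-0.002, 0.113, 0.994], [-1.0, -0.003, -0.002]]
wrist_force: [-1.0, 0.4, -0.4]
gripper_width: 0.115
```

Contact: the vertical force went from -3.2 N to -0.4 N, so the rod is carrying the carrier. I'll release with the arm still.

```bash
python3 -m creep '[[1,0,0,0,0],[1,0,0,0,0],[1,0,0,0,0],[1,0,0,0,0],[1,0,0,0,0],[1,0,0,0,0],[1,0,0,0,0],[1,0,0,0,0]]'
python3 - <<'E'
from h import *
p=capture("side"); im=p["image"].copy()
cv2.imwrite(f"pics/side8.png",cv2.resize(im[120:310,180:330],None,fx=3.1,fy=3.1,interpolation=cv2.INTER_CUBIC))
E
```

```text
time_s: 13.75
tcp_pos: [0.4631, -0.0084, 0.1937]
ee_rot: [[0.003, -0.994, 0.113], [-0.002, 0.113, 0.994], [-1.0, -0.003, -0.002]]
wrist_force: [-0.2, -0.0, -0.1]
gripper_width: 0.756
```

View pics/side8.png

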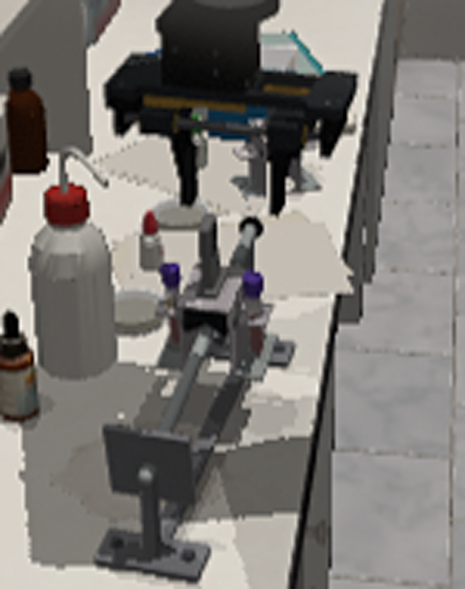

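The carrier is out of the fingers and rolling down, at (205,310) in the view. I'll raise the arm straight up and let it settle.

```bash
python3 -m creep '[[1,0,0,0,0],[1,0,0,10,0],[1,0,0,30,0],[1,0,0,50,0],[1,0,0,70,0],[1,0,0,80,0],[1,0,0,80,0],[1,0,0,80,0]]'
python3 -m creep '[[1,0,0,0,0],[1,0,0,0,0],[1,0,0,0,0],[1,0,0,0,0],[1,0,0,0,0],[1,0,0,0,0],[1,0,0,0,0],[1,0,0,0,0]]'
python3 -m creep '[[1,0,0,0,0],[1,0,0,0,0],[1,0,0,0,0],[1,0,0,0,0],[1,0,0,0,0],[1,0,0,0,0],[1,0,0,0,0],[1,0,0,0,0]]'
cat > chk.py <<'E'
from h import *
import sys
tag=sys.argv[1]
for n in["scene","side"]:
    p=capture(n); im=p["image"].copy(); w=cloud(p)
    for t in ["loaded_carrier_centre","empty_carrier_centre"]:
        for r in mark_of(p,t)[:1]: print(n,t,r)
    P=w.reshape(-1,3); 
    for c,(x,y,z0,z1) in {"loaded":(.484,.18,.125,.17),"empty":(.475,-.392,.1,.14)}.items():
        H=P[(abs(P[:,0]-x)<.025)&(abs(P[:,1]-y)<.05)&(P[:,2]>z0)&(P[:,2]<z1)]
        if len(H): print(n,c,"handle",len(H),H.mean(0).round(4),H.min(0).round(4),H.max(0).round(4))
    c=im[120:320,120:320] if n=="scene" else im[120:310,180:330]
    cv2.imwrite(f"pics/{n}_{tag}.png",cv2.resize(c,None,fx=3,fy=3,interpolation=cv2.INTER_CUBIC))
print(sense()["time_s"])
E
python3 chk.py a; python3 chk.py b
```

```text
time_s: 14.6
tcp_pos: [0.4626, -0.0084, 0.2732]
ee_rot: [[0.002, -0.994, 0.113], [-0.002, 0.113, 0.994], [-1.0, -0.002, -0.001]]
wrist_force: [-0.1, -0.1, -0.6]
gripper_width: 0.995
time_s: 15.4
tcp_pos: [0.4626, -0.0084, 0.2732]
ee_rot: [[0.002, -0.994, 0.113], [-0.002, 0.113, 0.994], [-1.0, -0.002, -0.001]]
wrist_force: [-0.7, 0.1, 0.6]
gripper_width: 1.0
time_s: 16.2
tcp_pos: [0.4626, -0.0084, 0.2732]
ee_rot: [[0.002, -0.994, 0.113], [-0.002, 0.113, 0.994], [-1.0, -0.002, -0.001]]
wrist_force: [-0.1, 1.0, 0.4]
gripper_width: 1.0
scene loaded_carrier_centre {'centre': [165.2, 252.8], 'confidence': 0.85}
scene empty_carrier_centre {'centre': [300.2, 164.0], 'confidence': 0.59}
scene loaded handle 281 [0.4811 0.193  0.1475] [0.4751 0.1719 0.125 ] [0.509  0.2064 0.17  ]
scene empty handle 57 [ 0.4691 -0.3905  0.1205] [ 0.4616 -0.4062  0.1   ] [ 0.4816 -0.3841  0.137 ]
side loaded_carrier_centre {'centre': [229.1, 248.8], 'confidence': 0.75}
side empty_carrier_centre {'centre': [267.9, 161.9], 'confidence': 0.81}
side loaded handle 119 [0.4846 0.2006 0.1479] [0.4593 0.1808 0.1255] [0.4926 0.2116 0.1696]
side empty handle 49 [ 0.476  -0.3897  0.1167] [ 0.4684 -0.4064  0.1006] [ 0.485  -0.3753  0.1304]
16.5
scene loaded_carrier_centre {'centre': [168.3, 252.3], 'confidence': 0.93}
scene empty_carrier_centre {'centre': [301.0, 164.5], 'confidence': 0.82}
scene loaded handle 282 [0.4811 0.1926 0.1468] [0.4732 0.1708 0.125 ] [0.5088 0.2061 0.1698]
scene empty handle 56 [ 0.4691 -0.3902  0.1201] [ 0.4627 -0.4105  0.1003] [ 0.4821 -0.3834  0.137 ]
side loaded_carrier_centre {'centre': [232.2, 248.8], 'confidence': 0.78}
side empty_carrier_centre {'centre': [269.3, 163.3], 'confidence': 0.78}
side loaded handle 119 [0.4843 0.2008 0.1477] [0.4592 0.1801 0.1262] [0.4921 0.2099 0.17  ]
side empty handle 48 [ 0.4761 -0.3898  0.117 ] [ 0.4685 -0.4062  0.1001] [ 0.485  -0.3784  0.1312]
16.8
```

View pics/scene_b.png

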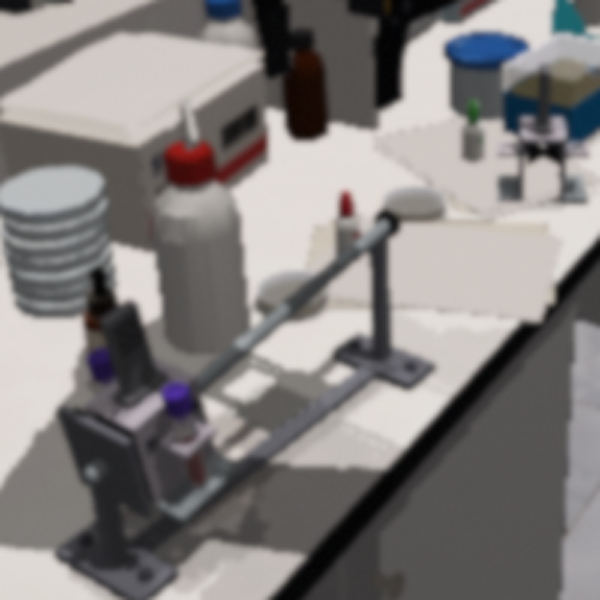

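View pics/side_b.png

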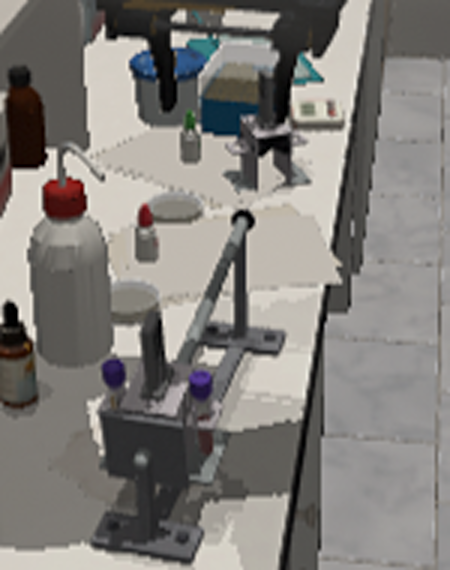

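The carrier rests against the stop at (150,420) in the scene view. It is upright on the rod and did not move between the two checks. The empty carrier is where it started and the arm is clear.

```bash
python3 -c "
from station import *
print(finish_job())"
```

```text
the job is handed in; nothing more can be done
None
```

The loaded carrier rolled down the rail on its own and now rests upright on the rod against the stop. I handed the job in after about 17 s of the 38 s; no verdict was reported.

- **Pick and place:** I gripped the carrier by its handle (10 mm opening) and turned it to line up with the rail. I then lowered it over the rod near the upper end, in small steps at the last. The vertical force changed from -3.2 N to -0.4 N, showing the rollers were on the rod.
- **Release:** I opened the fingers with the arm still, then raised the arm straight up once the carrier had rolled clear of the fingers.
- **At rest:** Two rounds of pictures about 0.3 s apart put the handle in the same place within 1 mm.
- **Empty carrier:** Its handle measures within 1 mm of where it was at the start.
- **Disagreements:** The camera depths differed by 2–3 mm, so I moved the carrier 2.5 mm sideways before lowering it. The networks' mark for the loaded carrier moved about 3 pixels between the two final rounds, but the depth readings did not. I did not measure its exact distance from the home point; I judged that from the pictures, which show it against the stop.

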